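Pop a seal blank from its push-push holder and gauge its height

TASK

Press the round seal blank down in its holder so that the latch lets it spring up, draw it out and stand it upright in the middle of the circle on the height gauge's pulled-out slide table. Let go of it, push the slide table fully home, then lower the gauge's foot until it rests on the seal's crown and leave it there to show the height. Leave the square seal latched in its holder and the other things on the table where they are.

Things in the scene. Friction and masses are not known exactly. Their poses are not given: they have to be found in the camera images.
- round_seal: The round seal blank: a dark wooden cylinder, 34 mm diameter, 47 mm tall, about 60 g; its top edge slopes in over the last 5 mm to a flat crown 16 mm across. Origin: centre of its underside, z up its axis. It starts sunk in the round holder, its crown 6 mm above the holder's top, so that there is nothing to grip.
- square_seal: The square seal blank, of the same dark wood, 30 x 30 mm, 40 mm tall, top stepped in to 15 x 15 mm; sunk in the square holder with its top 6 mm proud. Origin: centre of its underside. Stays where it is.
- round_holder_top (a point): Centre of the top face, 62 mm above the work surface, of the round seal's holder: an aluminium block 76 x 76 x 62 mm with a round hole 37 mm wide in which the seal slides freely. x and y lie along the block's sides. A dark plate 88 x 88 mm shows round its foot. The two holders are alike but for the hole's shape and may stand either way round.
- square_holder_top (a point): The same point of the square seal's holder, an equal block with a square hole.
- round_carrier (a joint): Height in m of the sprung carrier on which the round seal rests (not fixed to it): 0 latched, as at the start; -0.006 at the bottom stop; 0.028 fully sprung up. Press the seal down about 6 mm, to the stop (8 to 9 N), and let it up: the latch lets go and the carrier lifts the seal 28 mm, its crown then 34 mm above the holder's top. A press under 2.5 mm does not free it. It does not latch again.
- square_carrier (a joint): The same for the carrier under the square seal; it stays latched at 0.
- pad (a point): Centre of the pad, a circle 43 mm across on the gauge's slide table (aluminium, 145 x 70 x 12 mm), on its upper face, 26 mm above the work surface. x points along the slide, in towards the gauge's column; y across. The table runs on a grey base; the steel column, 18 mm across, its top 176 mm above the work surface, stands 80 mm behind the foot.
- slide_table (a joint): How far in m the slide table is pushed in along the pad's x: 0 fully out, towards the robot, 0.11 fully home against its stop, with the pad straight under the foot. Rubs with about 2 N, stays where it is left.
- handle_top (a point): Top centre of the slide table's handle, an upright black post 16 mm across that rises 45 mm from the table, 75 mm in front of the pad (in -x of the pad). It can be gripped from above or pushed.
- foot (a joint): The gauge's reading: height in m of the foot above the slide table's upper face. Starts raised (0.085 to 0.105). A light spring bears the foot, a friction brake of about 3 N holds it wherever it is left; it takes about 4 N to push it down. On the round seal it reads 0.047.
- foot_tip (a point): Centre of the underside of the foot, a steel disc 16 mm across, on an arm 20 mm wide that comes from the column.
- foot_button (a point): Centre of the top of the black button, 22 mm across, on the foot's arm straight above the foot, 35 mm above foot_tip: press it down to lower the foot.
- sanding_block: Bystander: cork block 60 x 35 x 22 (mm). Origin: centre of its underside.
- lacquered_egg: Bystander: green lacquered egg 46 across, 58 tall, standing on a flattened end (mm). Origin: centre of its underside.
- bowl: Bystander: terracotta-coloured bowl 150 across, 55 tall (mm). Origin: centre of its underside.
- spray_can: Bystander: can 52 across, 170 tall (mm). Origin: centre of its underside.
- brush: Bystander: flat brush lying down (mm). Origin: centre of its underside (the middle of the brush).
- abrasive_pack: Bystander: cardboard pack 50 x 75 x 14 (mm). Origin: centre of its underside.
- tape_roll: Bystander: roll of tape 76 across, 24 tall, lying flat (mm). Origin: centre of its underside.
There are look-alikes about, which are no part of the job. What is shaped like the round_seal but orange or pink is not meant. What is shaped like the part that bears square_holder_top but blue is not meant.

How it is judged:
By the outcome, as a careful person would: the job done as asked, in the order asked, and still so for the second after the job is handed in, with the robot touching nothing.
It also fails if it takes over 58 s, if anything falls off the work surface, if the arm or the gripper's body presses on something with over 40 N, if the wrist force passes 120 N, or if a joint passes its speed limit or range.

ROBOT

A 6-joint arm with a two-finger parallel gripper is mounted at the origin on the work surface. World frame = base frame: x ahead of the robot, y to its left, z up, the work surface at z = 0. Lengths are in m, angles in rad, forces in N, time in s.
With the tool pointing down it reaches from about 0.25 to 0.725 m from the base axis. Payload 4 kg.
Tool frame: the origin (TCP) lies at the very end of the fingers, on their centre line; the grasp point (between the pads) lies 19 mm behind it; z points along the fingers, y is the line along which they close (so a half turn about z gives the same grasp; the last joint's range is limited). The gripper opens to 85 mm and grips with 20 to 120 N. Pads are 22 mm wide; open, the fingers measure 114 mm over their backs; the gripper's body (76 mm by 85 mm) begins 54 mm behind the grasp point. The pads swing forward as they close: fully open they stand 13 mm farther back than shut.
Start: joints at [1.335, 0.241, 0.005, 1.335, 0, 1.571], TCP at [0.117, 0.486, 0.231] pointing down, gripper open.
Joint ranges: [-2.72, 2.72], [-1.05, 1.87], [-1.09, 1.28], [-1.99, 2.15], [-1.42, 1.44], [-3.14, 3.14]. Speed limits (rad/s): [2.79, 2.79, 3.14, 3.14, 3.14, 3.14].

INTERFACE

Orientations are given as a unit quaternion [x, y, z, w].
In Python, from workcell import bot, vision, workorder gives the robot as it stands.
- The arm moves only by the shell command python3 -m creep 'ROWS' [OPENING]. ROWS is JSON, a list of rows, each a list of 2 entries, a list of its own where there are three numbers: the shift along the tool's x, y, z in mm, then the turn, a rotation vector about the tool's x, y, z in rad. In form: [[[dx, dy, dz], [wx, wy, wz]], ...]. A call has 1 to 12 rows; each row shifts and turns the commanded pose from where the row before left it, along the tool's axes as they then stand; what a row does not reach is not made up. A row lasts 1/8 s, in which the tool goes at most 62.5 mm and 10.7 degrees, less where a joint would pass 70% of its speed; a pose out of reach is approached as far as the arm can. A call is refused whole if a number of a shift passes 62.5 or a number of a turn 0.188, either way. A call with a gripper value outside its range is refused whole. OPENING is the finger opening in mm, from 0 to 85.4, set as the call begins (- or left out, the last holds). The fingers move at their own pace and stop on an object; the grip force is fixed at half the most. Time passes only in rows, so rows that do not move let the fingers close. It gives the time, the measured TCP pose, the force, the opening and the grip force at its end, in the units of the state.
- bot.get_obs(): the state, without advancing time (a new reading comes with each control period).
- vision.camera(name): name is "side" or "top"; returns a dict with "image" (384x512x3 uint8, blue, green, red), "z_map" (384x512 float32, m along the optical axis (not along the pixel's ray), 0 where there is no reading), "K" (3x3 intrinsics, pixels), "k1" (the pictures are not rectified: a ray, as slopes to the right and down, at radius r is drawn at 1 + k1 r^2 times it, then the intrinsics apply), "rvec" (rotation vector, rad) and "tvec" (3), from world to camera coordinates, as OpenCV has them. Camera axes: x right, y down, z forward; pixel columns grow to the right and rows downward; lengths in m; the calibration is good to about 2 mm. A picture is of the moment at which its call begins.
- workorder.job_done(): hands the job in; it is judged then, once.
Trained networks look in a picture, given as the dict that the camera call returned (one of the last four; its "shot" number tells which), for a name from the list of things; names that differ only in an ending like _2 or _b are one class to them, and where a whole thing is asked for, a point or a joint stands for the part that bears it (a point fixed in the world has none). Each returns a list of dicts, best first, with "score" (0 to 1); they miss things now and then, are a little off and sometimes report something else, mostly with a low value. They report only what shows in the picture. A call takes as long as a camera call. They do not tell look-alikes from the thing itself.
- vision.spot_in(picture, query): "position" ([column, row] in pixels, amid what is visible of it).
- vision.place_of(picture, query): "position" ([column, row] in pixels: a listed point, or the origin of a listed thing).
The state is a dict: "clock": time; "joint_pos": joint angles; "joint_vel": joint speeds; "tau": joint torques, N m; "eef_pos": TCP position; "tool_rot": TCP orientation; "ft_force": force on the tool from outside, world axes, zero at the start; "ft_torque": the same for the moment, N m; "grip_width": finger opening in m; "grasp_force": force on a finger pad.
Only numpy, scipy, OpenCV 4.12 (cv2) and the standard library are available. Lean on these libraries where they do the work, as an engineer would, in place of code of your own. Each camera call takes 0.05 s, during which the arm holds its last target. There are 200 camera calls.

## Working session

There is one attempt and no reset: what is moved stays moved. The work goes in short steps, Python scripts to look and compute and a shell command to move; the robot and the scene stay as the last step left them, time stands still between calls to the robot, and variables do not carry over. Pictures are saved under pics/ and viewed, at most 13 in all, crops included, and the job is handed in when it is done.

```bash
ls; mkdir -p pics; cat > h.py <<'E'
import numpy as np, cv2
from scipy.spatial.transform import Rotation as R
from workcell import bot, vision, workorder
def ray(c,px):
    K=c["K"];d=np.array([(px[0]-K[0,2])/K[0,0],(px[1]-K[1,2])/K[1,1]]);u=d.copy()
    for _ in range(20): u=d/(1+c["k1"]*(u@u))
    Rm=cv2.Rodrigues(np.array(c["rvec"],float))[0];t=np.array(c["tvec"],float).ravel()
    return -Rm.T@t, Rm.T@np.array([u[0],u[1],1.0])
def at_z(c,px,z):
    o,d=ray(c,px); return o+d*(z-o[2])/d[2]
def depth(c,px):
    o,d=ray(c,px); x,y=np.round(px).astype(int); return o+d*c["z_map"][y,x]
def proj(c,P):
    Rm=cv2.Rodrigues(np.array(c["rvec"],float))[0];q=Rm@np.array(P,float)+np.array(c["tvec"],float).ravel()
    u=q[:2]/q[2];u=u*(1+c["k1"]*(u@u));return c["K"][:2,:2].diagonal()*u+c["K"][:2,2]
def shift(target,quat=None):
    o=bot.get_obs();return R.from_quat(o["tool_rot"]).inv().apply(np.array(target)-o["eef_pos"])*1000
E
python3 - <<'E'
from h import *
np.set_printoptions(precision=4,suppress=True)
o=bot.get_obs();print(o["clock"],o["eef_pos"],R.from_quat(o["tool_rot"]).as_matrix())
Z=dict(round_holder_top=.062,square_holder_top=.062,pad=.026,handle_top=.071,round_seal=.021,square_seal=.028)
for n in("top","side"):
    c=vision.camera(n);cv2.imwrite(f"pics/{n}0.png",c["image"])
    print(n,ray(c,(256,192)))
    for q in list(Z)+["foot_tip","foot_button","spray_can"]:
        for r in vision.place_of(c,q)[:3]:
            p=r["position"];print(q,round(r["score"],2),np.round(p,1),at_z(c,p,Z[q]) if q in Z else "", depth(c,p))
E
```

```text
pics
0.0 [0.1167 0.4856 0.2304] [[-0.9723  0.2336 -0.0004]
 [ 0.2336  0.9723 -0.002 ]
 [-0.     -0.002  -1.    ]]
top (array([ 0.4599, -0.0028,  1.0364]), array([ 0.0884,  0.0006, -0.9961]))
round_holder_top 0.97 [215.8 219.8] [0.4718 0.1109 0.062 ] [0.4717 0.11   0.0694]
square_holder_top 0.65 [156.3 219. ] [0.4779 0.2752 0.062 ] [0.4778 0.2737 0.0671]
square_holder_top 0.56 [127.5 270.9] [0.3386 0.3533 0.062 ] [0.334  0.3667 0.0254]
pad 0.88 [286.5 187. ] [ 0.5621 -0.0908  0.026 ] [ 0.562  -0.0907  0.0266]
handle_top 0.69 [275.4 211.7] [ 0.49   -0.0542  0.071 ] [ 0.4899 -0.0541  0.0726]
handle_top 0.41 [158.8 222.7] [0.4675 0.2658 0.071 ] [0.4676 0.2678 0.0636]
handle_top 0.33 [192.4 150.4] [0.6662 0.1724 0.071 ] [0.6728 0.1781 0.0397]
round_seal 0.62 [222.  186.8] [0.5675 0.0964 0.021 ] [0.565  0.0941 0.0449]
round_seal 0.49 [222.  220.9] [0.4687 0.0979 0.021 ] [0.4683 0.0937 0.0634]
round_seal 0.49 [274.9 208.8] [ 0.4999 -0.0557  0.021 ] [ 0.4981 -0.0532  0.0682]
foot_tip 0.75 [301.7 150.5]  [ 0.6427 -0.1219  0.15  ]
foot_tip 0.68 [376.7 244.2]  [ 0.3913 -0.3452  0.0223]
foot_but
[... 402 characters left out ...]
re_holder_top 0.63 [355.8 321.8] [0.3333 0.3602 0.062 ] [0.3289 0.3393 0.0351]
pad 0.71 [257.7 179.1] [ 0.5594 -0.0963  0.026 ] [ 0.5589 -0.0927  0.0285]
handle_top 0.77 [281.2 175.8] [ 0.4941 -0.0527  0.071 ] [ 0.494  -0.0508  0.0723]
round_seal 0.79 [239.8 235.8] [0.5723 0.1245 0.021 ] [0.575  0.1104 0.0081]
round_seal 0.66 [283.5 231.7] [0.4754 0.0993 0.021 ] [0.4728 0.1461 0.0625]
round_seal 0.51 [329.  239.3] [0.3729 0.113  0.021 ] [0.3723 0.1064 0.015 ]
square_seal 0.77 [277.6 291.6] [0.473  0.2813 0.028 ] [0.471  0.3102 0.0617]
foot_tip 0.58 [223.2 136.2]  [ 0.6529 -0.1293  0.1318]
foot_tip 0.51 [266.3 265.4]  [0.4986 0.2483 0.0625]
spray_can 0.88 [161.9 223.2]  [0.7623 0.0993 0.0185]
```

View pics/top0.png

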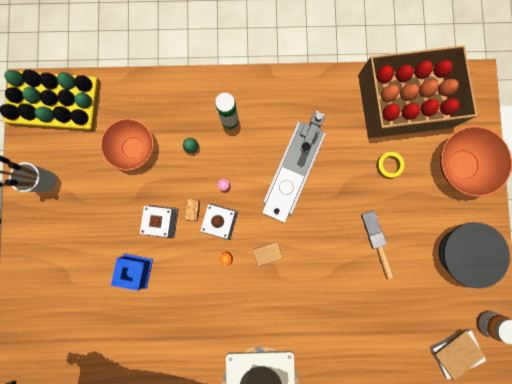

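View pics/side0.png

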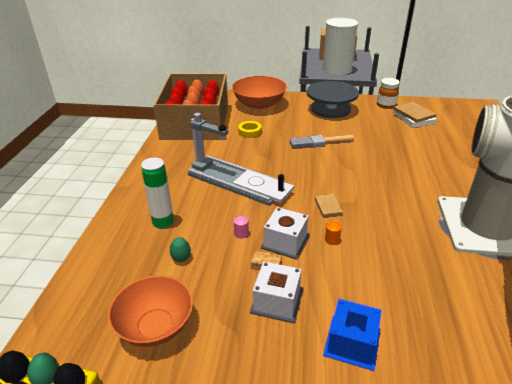

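Top view: the dark round seal shows in the round holder at (217,220). The look-alikes are the pink cylinder (224,185) and the orange one (226,258). The square holder is at (157,221), and a blue look-alike is at (131,271). On the gauge, the pad is at (287,187), the handle near (276,211) and the foot near (306,146). I choose the dark one at (217,220) and will check it in a crop.

```bash
python3 - <<'E'
from h import *
np.set_printoptions(precision=4,suppress=True)
c=vision.camera("top");s=vision.camera("side")
a=cv2.resize(c["image"][105:245,195:335],None,fx=4,fy=4,interpolation=cv2.INTER_CUBIC)
b=cv2.resize(s["image"][110:260,180:320][:140],(240,240),interpolation=cv2.INTER_CUBIC)
out=np.zeros((560,800,3),np.uint8);out[:,:560]=a;out[:240,560:]=b
cv2.imwrite("pics/crop1.png",out)
def blob(c,win,f,z,near):
    x0,y0,x1,y1=win;m=f(c["image"][y0:y1,x0:x1].astype(int)).astype(np.uint8)
    n,l,st,ce=cv2.connectedComponentsWithStats(m)
    k=min(range(1,n),key=lambda i:np.hypot(*(ce[i]+[x0,y0]-near))+(1000 if st[i,4]<12 else 0))
    p=ce[k]+[x0,y0];print(p,st[k],at_z(c,p,z));return p
dark=lambda i:i.max(2)<75
print("seal");blob(c,(200,203,235,240),dark,.068,(217,220));blob(s,(262,205,310,245),dark,.068,(285,221))
print("handle");blob(c,(262,198,292,222),lambda i:i.max(2)<60,.071,(276,211));blob(s,(270,170,292,196),lambda i:i.max(2)<60,.05,(281,183))
print("button");blob(c,(293,130,325,160),lambda i:i.max(2)<75,.155,(306,146));blob(s,(210,118,235,140),lambda i:i.max(2)<60,.155,(223,128))
for q in("foot_tip","foot_button","pad","handle_top"):
  for k in(c,s):
    for r in vision.place_of(k,q)[:1]: print(q,round(r["score"],2),np.round(r["position"],1))
E
```

```text
seal
[231.5556 227.5556] [29 14  6 22 27] [0.4494 0.0673 0.068 ]
[305.2353 239.2059] [40 29  7 11 34] [0.426  0.1703 0.068 ]
handle
[276.0909 210.6364] [13 11  3  4 11] [ 0.4928 -0.0562  0.071 ]
[280.5    182.3286] [ 8  5  6 16 70] [ 0.4956 -0.054   0.05  ]
button
[305.4667 146.55  ] [ 9 12  8 10 60] [ 0.6517 -0.1312  0.155 ]
[222.     127.7632] [ 9  7  7  6 38] [ 0.6552 -0.1318  0.155 ]
foot_tip 0.77 [301.5 149. ]
foot_tip 0.77 [224.5 139.8]
foot_button 0.67 [307.7 145.6]
foot_button 0.52 [220.9 129.2]
pad 0.56 [286.4 187.2]
pad 0.71 [320.3 141.9]
handle_top 0.8 [276.5 210.9]
handle_top 0.7 [164.2 222.4]
```

View pics/crop1.png

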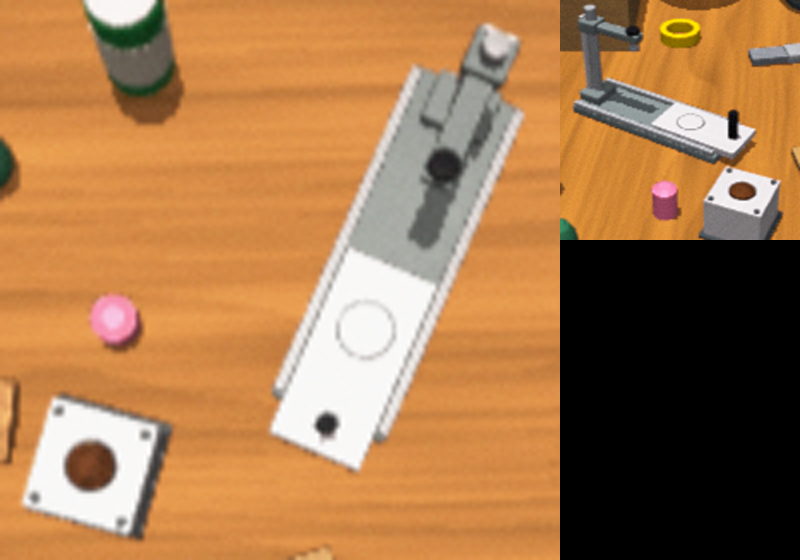

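The crop shows the dark brown crown in the white holder at full-image pixel (217,221). The pad circle is at (286,187), the handle at (276,211) and the button at (305,146). The choice is confirmed.

```bash
python3 - <<'E'
from h import *
np.set_printoptions(precision=4,suppress=True)
c=vision.camera("top");s=vision.camera("side")
def comp(k,win,f,near):
    x0,y0,x1,y1=win;m=f(k["image"][y0:y1,x0:x1].astype(int)).astype(np.uint8)
    n,l,st,ce=cv2.connectedComponentsWithStats(m)
    i=min((i for i in range(1,n) if st[i,4]>20),key=lambda i:np.hypot(*(ce[i]+[x0,y0]-near)))
    return (l==i).astype(np.uint8),st[i],ce[i]+[x0,y0]
brown=lambda i:(i[...,2]<140)&(i[...,2]>i[...,0]*1.5)
for k,w,n in((c,(205,208,230,235),(217,221)),(s,(272,212,300,232),(286,221))):
    m,st,p=comp(k,w,brown,n);print("crown",st,p,at_z(k,p,.066))
white=lambda i:i.min(2)>200
for k,w,n in((c,(195,195,245,245),(217,221)),(s,(255,200,315,245),(286,221)),(c,(255,155,310,230),(283,195)),(s,(215,150,300,210),(262,183))):
    m,st,p=comp(k,w,white,n);r=cv2.minAreaRect(cv2.findNonZero(m))
    z=.062 if w[0]in(195,255) and n[1]==221 else .026
    q=cv2.boxPoints(r)+np.array(w[:2]);P=np.array([at_z(k,x,z)[:2] for x in q]);print(st,r[0][0]+w[0],r[0][1]+w[1]);print(P,P.mean(0),np.linalg.norm(np.diff(P,axis=0),axis=1),np.degrees(np.arctan2(*(np.diff(P,axis=0).T[::-1]))))
print("pad",at_z(c,(286.1,186.9),.026)," handle",at_z(c,(276.3,210.5),.071),"btn",at_z(c,(305.3,146),.155),at_z(s,(222,127.5),.155))
zc=c["z_map"];
for p in((305,146),(306,145),(304,147),(306,147)): print(depth(c,p))
for p in((222,126),(222,127)): print(depth(s,p))
E
```

```text
crown [  7   8  11  11 106] [217.1038 221.0283] [0.4683 0.1069 0.066 ]
crown [  7   5  15   9 110] [285.8455 221.0182] [0.4702 0.1145 0.066 ]
[  6  10  33  33 577] 217.12264251708984 220.82075119018555
[[0.4438 0.1543]
 [0.5167 0.1326]
 [0.4941 0.06  ]
 [0.4215 0.0822]] [0.469  0.1073] [0.076  0.076  0.0759] [ -16.6128 -107.2785  163.0058]
[ 10   9  43  27 545] 285.9622611999512 221.13207244873047
[[0.5144 0.1347]
 [0.5087 0.0565]
 [0.4244 0.0847]
 [0.4351 0.1588]] [0.4707 0.1087] [0.0784 0.0888 0.0749] [-94.2162 161.5094  81.7936]
[   8    0   47   67 1349] 285.12068939208984 188.55172729492188
[[ 0.4947 -0.01  ]
 [ 0.6582 -0.0848]
 [ 0.6214 -0.1643]
 [ 0.4588 -0.0885]] [ 0.5583 -0.0869] [0.1798 0.0876 0.1793] [ -24.5851 -114.8272  155.0139]
[ 19  19  59  30 763] 263.0291976928711 183.41970825195312
[[ 0.6208 -0.0757]
 [ 0.6178 -0.1565]
 [ 0.4661 -0.0804]
 [ 0.4765 -0.0085]] [ 0.5453 -0.0803] [0.0808 0.1697 0.0727] [-92.1213 153.3807  81.7324]
pad [ 0.5624 -0.0896  0.026 ]  handle [ 0.4932 -0.0568  0.071 ] btn [ 0.6531 -0.1308  0.155 ] [ 0.6555 -0.1332  0.155 ]
[ 0.6517 -0.1291  0.1615]
[ 0.6539 -0.1315  0.163 ]
[ 0.6498 -0.1269  0.1585]
[ 0.6494 -0.1318  0.1599]
[ 0.654  -0.1278  0.1622]
[ 0.6535 -0.1247  0.161 ]
```

```bash
python3 -m creep '[[[0,0,0],[0,0,0.1]],[[0,0,0],[0,0,0.1]],[[-46,-19,8],[0,0,0]],[[-46,-19,8],[0,0,0]],[[-46,-19,8],[0,0,0]],[[-46,-19,8],[0,0,0]],[[-46,-19,8],[0,0,0]],[[-46,-19,8],[0,0,0]],[[-46,-19,8],[0,0,0]],[[-46,-19,8],[0,0,0]],[[-46,-19,8],[0,0,0]],[[-46,-19,8],[0,0,0]]]' 0
python3 - <<'E'
from h import *
np.set_printoptions(precision=4,suppress=True)
o=bot.get_obs();print(o["clock"],o["eef_pos"],R.from_quat(o["tool_rot"]).as_matrix(),o["ft_force"],o["grip_width"]);print(shift([.470,.1075,.09]))
E
```

```text
clock: 3.1
eef_pos: [0.4548, 0.1184, 0.1513]
tool_rot: [0.216, 0.976, 0.0, 0.0]
ft_force: [1.3, 1.7, -0.1]
grip_width: -0.0001
grasp_force: 0.0
3.1 [0.4548 0.1184 0.1513] [[-0.9065  0.4223  0.0007]
 [ 0.4223  0.9065  0.0004]
 [-0.0005  0.0007 -1.    ]] [ 1.2958  1.7439 -0.1036] -0.00011149667798854434
[-18.3912  -3.5305  61.2814]
```

```bash
python3 -m creep '[[[-9,-2,20],[0,0,0]],[[-9,-2,30],[0,0,0]],[[0,0,20],[0,0,0]],[[0,0,0],[0,0,0]]]' 0
python3 - <<'E'
from h import *
np.set_printoptions(precision=4,suppress=True)
o=bot.get_obs();print(o["eef_pos"],o["ft_force"])
s=vision.camera("side");cv2.imwrite("pics/press.png",cv2.resize(s["image"][140:260,230:350],None,fx=4,fy=4,interpolation=cv2.INTER_CUBIC))
E
```

```text
clock: 3.6
eef_pos: [0.4668, 0.108, 0.0799]
tool_rot: [0.216, 0.976, -0.001, -0.002]
ft_force: [0.4, 0.1, -0.3]
grip_width: 0.0002
grasp_force: 0.0
[0.4668 0.108  0.0799] [ 0.4477  0.0536 -0.3164]
```

View pics/press.png

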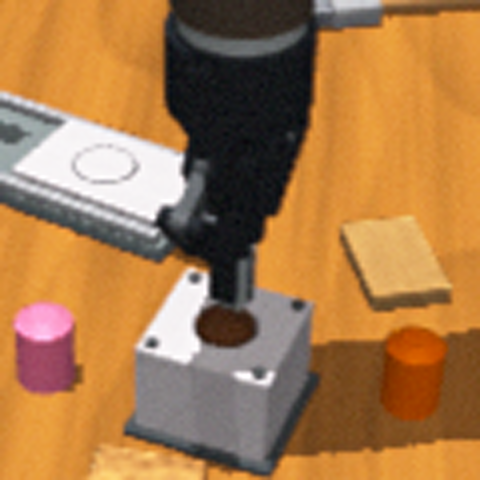

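The fingertips, at full-image pixel (288,216), sit just above the crown at (286,221), about 3 mm short in x. I correct that and press.

```bash
python3 -m creep '[[[-3,1,6],[0,0,0]],[[0,0,5],[0,0,0]],[[0,0,3],[0,0,0]],[[0,0,2],[0,0,0]],[[0,0,2],[0,0,0]],[[0,0,0],[0,0,0]]]' 0
```

```text
clock: 4.4
eef_pos: [0.4721, 0.1082, 0.0645]
tool_rot: [0.216, 0.976, 0.0, 0.001]
ft_force: [-1.8, -0.6, 7.5]
grip_width: 0.0001
grasp_force: 3.7
```

```bash
python3 -m creep '[[[0,0,2],[0,0,0]],[[0,0,1],[0,0,0]],[[0,0,0],[0,0,0]]]' 0
```

```text
clock: 4.78
eef_pos: [0.4722, 0.1083, 0.062]
tool_rot: [0.216, 0.976, 0.0, 0.001]
ft_force: [-1.1, -1.1, 10.7]
grip_width: -0.0
grasp_force: 5.2
```

```bash
python3 -m creep '[[[0,0,-3],[0,0,0]],[[0,0,-4],[0,0,0]],[[0,0,-6],[0,0,0]],[[0,0,-8],[0,0,0]],[[0,0,-10],[0,0,0]],[[0,0,-15],[0,0,0]],[[0,0,-20],[0,0,0]],[[0,0,0],[0,0,0]]]' 0
python3 - <<'E'
from h import *
np.set_printoptions(precision=4,suppress=True)
o=bot.get_obs();print(o["eef_pos"],o["ft_force"])
s=vision.camera("side");cv2.imwrite("pics/up.png",cv2.resize(s["image"][140:260,230:350],None,fx=4,fy=4,interpolation=cv2.INTER_CUBIC))
for z in(.096,.068):print(proj(s,(.470,.1075,z)))
E
```

```text
clock: 5.78
eef_pos: [0.4724, 0.1085, 0.1276]
tool_rot: [0.216, 0.976, 0.001, 0.001]
ft_force: [0.2, -0.4, -0.1]
grip_width: -0.0001
grasp_force: 0.0
[0.4724 0.1085 0.1276] [ 0.2042 -0.4203 -0.0755]
[286.5647 208.3245]
[286.1948 218.2913]
```

View pics/up.png

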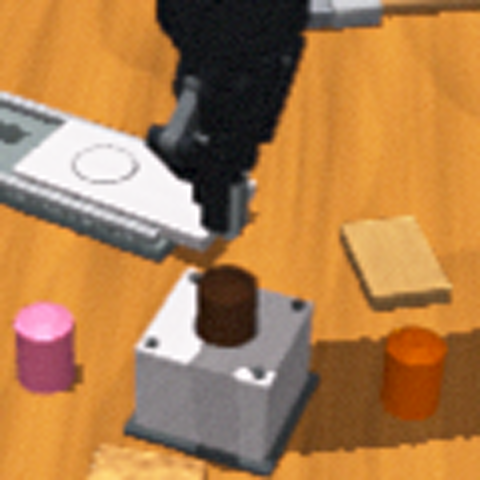

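The seal has sprung up, with its crown at (287,209). Now I grip it.

```bash
python3 -m creep '[[[2,-1,0],[0,0,0]],[[0,0,0],[0,0,0]],[[0,0,0],[0,0,0]],[[0,0,0],[0,0,0]],[[0,0,15],[0,0,0]],[[0,0,20],[0,0,0]],[[0,0,15],[0,0,0]],[[0,0,8],[0,0,0]],[[0,0,3],[0,0,0]],[[0,0,0],[0,0,0]]]' 65
python3 -m creep '[[[0,0,0],[0,0,0]],[[0,0,0],[0,0,0]],[[0,0,0],[0,0,0]],[[0,0,0],[0,0,0]],[[0,0,0],[0,0,0]]]' 25
```

```text
clock: 7.08
eef_pos: [0.4694, 0.1081, 0.0655]
tool_rot: [0.216, 0.976, 0.0, 0.0]
ft_force: [-0.4, -0.0, -0.0]
grip_width: 0.0652
grasp_force: 0.0
clock: 7.7
eef_pos: [0.4695, 0.1081, 0.0655]
tool_rot: [0.216, 0.976, 0.0, 0.0]
ft_force: [0.9, -0.2, 1.4]
grip_width: 0.0319
grasp_force: 59.2
```

```bash
python3 -m creep '[[[0,0,-6],[0,0,0]],[[0,0,-12],[0,0,0]],[[0,0,-20],[0,0,0]],[[0,0,-25],[0,0,0]],[[0,0,-20],[0,0,0]],[[0,0,-10],[0,0,0]],[[0,0,0],[0,0,0]]]'
python3 - <<'E'
from h import *
from scipy.optimize import minimize
np.set_printoptions(precision=4,suppress=True)
e=[]
for n in("top","side"):
    c=vision.camera(n);g=cv2.GaussianBlur(cv2.cvtColor(c["image"],cv2.COLOR_BGR2GRAY).astype(np.float32),(0,0),.7)
    th=np.linspace(0,2*np.pi,90)
    def f(p):
        q=np.array([proj(c,(p[0]+.0213*np.cos(t),p[1]+.0213*np.sin(t),.026)) for t in th],np.float32)
        return float(cv2.remap(g,q[:,0].reshape(-1,1),q[:,1].reshape(-1,1),cv2.INTER_LINEAR).mean())
    G=[(f((.561+dx,-.092+dy)),.561+dx,-.092+dy) for dx in np.arange(-.01,.0101,.001) for dy in np.arange(-.01,.0101,.001)]
    print(n,sorted(G)[:4]);e.append(sorted(G)[0][1:])
print(np.mean(e,0));
print(bot.get_obs()["eef_pos"],bot.get_obs()["grip_width"])
print(shift([*np.mean(e,0),.16]))
cv2.imwrite("pics/lift.png",cv2.resize(c["image"][90:260,180:350],None,fx=3,fy=3))
E
```

```text
clock: 8.57
eef_pos: [0.4696, 0.1082, 0.1591]
tool_rot: [0.216, 0.976, 0.0, 0.001]
ft_force: [-0.8, 0.7, -1.3]
grip_width: 0.0318
grasp_force: 59.4
top [(225.856201171875, np.float64(0.562), np.float64(-0.08900000000000001)), (226.04336547851562, np.float64(0.5630000000000001), np.float64(-0.08900000000000001)), (226.10946655273438, np.float64(0.562), np.float64(-0.09000000000000001)), (226.3199462890625, np.float64(0.5630000000000001), np.float64(-0.09000000000000001))]
side [(221.9315948486328, np.float64(0.5640000000000001), np.float64(-0.08900000000000001)), (221.99945068359375, np.float64(0.5630000000000001), np.float64(-0.08900000000000001)), (222.3822021484375, np.float64(0.5640000000000001), np.float64(-0.09000000000000001)), (222.48912048339844, np.float64(0.5630000000000001), np.float64(-0.09000000000000001))]
[ 0.563 -0.089]
[0.4686 0.108  0.1577] 0.031727817256462926
[-168.7093 -138.7559   -2.3346]
```

View pics/lift.png

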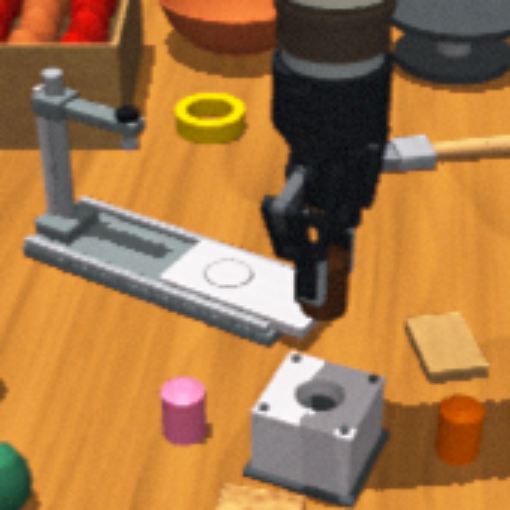

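The seal hangs held at (290,187) and the holder is empty. The pad circle fits at (0.563, -0.089) in both cameras.

```bash
python3 -m creep '[[[-10,-8,0],[0,0,0]],[[-25,-21,0],[0,0,0]],[[-35,-29,0],[0,0,0]],[[-40,-33,0],[0,0,0]],[[-35,-29,0],[0,0,0]],[[-17,-14,0],[0,0,0]],[[-6,-5,0],[0,0,0]],[[0,0,20],[0,0,0]],[[0,0,30],[0,0,0]],[[0,0,20],[0,0,0]],[[0,0,10],[0,0,0]],[[0,0,0],[0,0,0]]]'
python3 - <<'E'
from h import *
np.set_printoptions(precision=4,suppress=True)
o=bot.get_obs();print(o["eef_pos"],o["ft_force"],shift([.563,-.089,.0455]),R.from_quat(o["tool_rot"]).as_matrix()[:,2])
s=vision.camera("side");cv2.imwrite("pics/over.png",cv2.resize(s["image"][110:220,200:320],None,fx=5,fy=5,interpolation=cv2.INTER_CUBIC))
for d in(0,.0165,-.0305):print(proj(s,np.array(o["eef_pos"])-[0,0,d]))
E
```

```text
clock: 10.18
eef_pos: [0.5621, -0.088, 0.0778]
tool_rot: [0.216, 0.976, 0.0, -0.001]
ft_force: [-0.2, 1.0, -0.2]
grip_width: 0.0319
grasp_force: 59.5
[ 0.5621 -0.088   0.0778] [-0.2449  0.9978 -0.2061] [-1.2933 -0.4857 32.2909] [-0.0017  0.0004 -1.    ]
[256.0438 164.3041]
[256.1214 169.6578]
[255.8966 154.1582]
```

View pics/over.png

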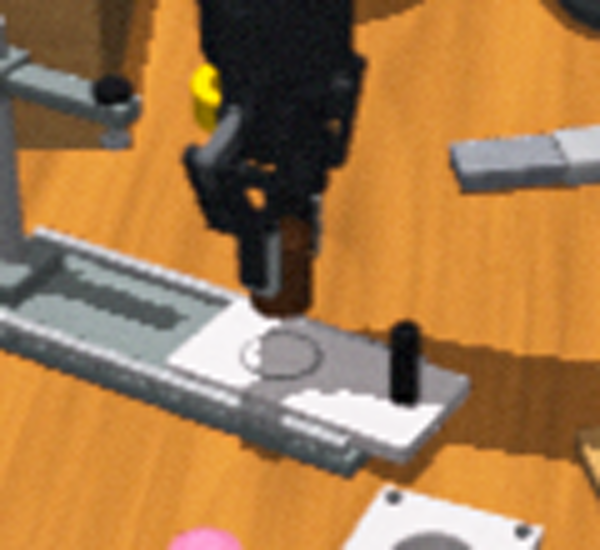

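The seal's base, near (256,171), hangs right above the pad circle at (256,181). I lower it onto the pad.

```bash
python3 -m creep '[[[-1,-0.5,10],[0,0,0]],[[0,0,12],[0,0,0]],[[0,0,7],[0,0,0]],[[0,0,3],[0,0,0]],[[0,0,1],[0,0,0]],[[0,0,1],[0,0,0]],[[0,0,0],[0,0,0]]]'
```

```text
clock: 11.1
eef_pos: [0.5636, -0.0897, 0.0445]
tool_rot: [0.216, 0.976, 0.0, 0.0]
ft_force: [0.8, 1.0, -0.3]
grip_width: 0.0317
grasp_force: 59.5
```

```bash
python3 -m creep '[[[0,0,1],[0,0,0]],[[0,0,1],[0,0,0]],[[0,0,0],[0,0,0]]]'; python3 -m creep '[[[0,0,0.7],[0,0,0]],[[0,0,0],[0,0,0]]]'
```

```text
clock: 11.48
eef_pos: [0.5638, -0.0898, 0.0432]
tool_rot: [0.216, 0.976, -0.0, 0.001]
ft_force: [-2.6, -0.5, 4.5]
grip_width: 0.0319
grasp_force: 60.1
clock: 11.72
eef_pos: [0.5643, -0.09, 0.0431]
tool_rot: [0.216, 0.976, -0.0, 0.001]
ft_force: [-2.0, -0.6, 7.7]
grip_width: 0.0317
grasp_force: 60.4
```

```bash
python3 -m creep '[[[0,0,-0.5],[0,0,0]],[[0,0,0],[0,0,0]],[[0,0,0],[0,0,0]],[[0,0,0],[0,0,0]],[[0,0,-5],[0,0,0]],[[0,0,-15],[0,0,0]],[[0,0,-25],[0,0,0]],[[0,0,-30],[0,0,0]],[[0,0,-20],[0,0,0]],[[0,0,0],[0,0,0]]]' 62
python3 -m creep '[[[30,0,0],[0,0,0]],[[50,0,0],[0,0,0]],[[30,0,0],[0,0,0]],[[10,0,0],[0,0,0]],[[0,0,0],[0,0,0]]]' 0
python3 - <<'E'
from h import *
np.set_printoptions(precision=4,suppress=True)
o=bot.get_obs();print(o["eef_pos"],o["ft_force"])
s=vision.camera("side");c=vision.camera("top")
out=np.hstack([cv2.resize(s["image"][110:210,200:300],(400,400),interpolation=cv2.INTER_CUBIC),cv2.resize(c["image"][130:230,245:345],(400,400),interpolation=cv2.INTER_CUBIC)])
cv2.imwrite("pics/placed.png",out)
for k in(s,c):
    for q in("round_seal","handle_top"):
        r=[x for x in vision.place_of(k,q)];print(q,[(round(x["score"],2),np.round(x["position"],1),at_z(k,x["position"],.026 if q=="round_seal" else .071)[:2]) for x in r[:3]])
E
```

```text
clock: 12.98
eef_pos: [0.5653, -0.09, 0.1402]
tool_rot: [0.216, 0.976, 0.0, 0.003]
ft_force: [0.0, 0.7, -0.2]
grip_width: 0.0622
grasp_force: 0.0
clock: 13.6
eef_pos: [0.4549, -0.039, 0.1371]
tool_rot: [0.216, 0.976, -0.0, 0.0]
ft_force: [1.1, 0.1, -0.0]
grip_width: 0.0001
grasp_force: 0.0
[ 0.4549 -0.039   0.1371] [ 1.1232  0.1373 -0.0212]
round_seal [(0.86, array([238.7, 233.9]), array([0.5747, 0.1239])), (0.69, array([330.9, 239.3]), array([0.3692, 0.118 ])), (0.54, array([255.9, 179.2]), array([ 0.5641, -0.0953]))]
handle_top [(0.62, array([280.1, 175.5]), array([ 0.497 , -0.0537])), (0.49, array([157.4, 326.6]), array([0.6628, 0.4161]))]
round_seal [(0.71, array([225.1, 259.5]), array([0.3591, 0.0902])), (0.67, array([286.3, 189.6]), array([ 0.5545, -0.09  ])), (0.67, array([196.2, 209. ]), array([0.5045, 0.171 ]))]
handle_top []
```

View pics/placed.png

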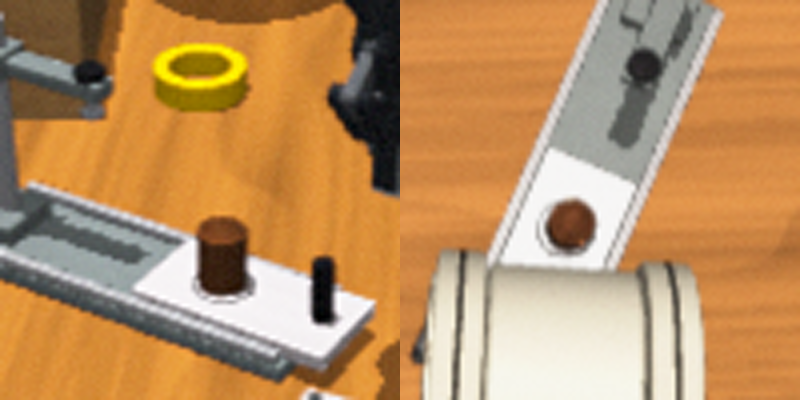

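The seal stands upright on the pad, at about (255,174) in the side view, with the ring visible evenly round it. I measure its offset while lowering the closed fingers behind the handle.

```bash
cat >> h.py <<'E'
def fit(k,x0,y0,zb=.026,h=.047,r=.017,win=.012):
    hsv=k["image"].astype(int);u,v=proj(k,(x0,y0,zb+h/2)).astype(int);w=22
    I=hsv[v-w:v+w,u-w:u+w];m=((I[...,2]<130)&(I[...,2]>I[...,0]*1.35)&(I[...,2]>30)).astype(np.uint8)
    n,l,st,ce=cv2.connectedComponentsWithStats(m);m=cv2.resize((l==1+np.argmax(st[1:,4])).astype(np.uint8),None,fx=4,fy=4,interpolation=cv2.INTER_NEAREST)
    th=np.linspace(0,2*np.pi,40);best=[]
    for dx in np.arange(-win,win+1e-6,.001):
        for dy in np.arange(-win,win+1e-6,.001):
            q=[proj(k,(x0+dx+a*np.cos(t),y0+dy+a*np.sin(t),z)) for a,z in((r,zb),(r,zb+h-.005),(.008,zb+h)) for t in th]
            q=((np.array(q)-[u-w,v-w]+.5)*4-.5).round().astype(np.int32);g=np.zeros_like(m);cv2.fillConvexPoly(g,cv2.convexHull(q),1)
            best.append(((g&m).sum()/(g|m).sum(),x0+dx,y0+dy))
    return np.array(sorted(best)[-5:])
E
python3 -m creep '[[[0,0,20],[0,0,0]],[[0,0,35],[0,0,0]],[[0,0,25],[0,0,0]],[[0,0,12],[0,0,0]],[[0,0,0],[0,0,0]]]' 0
python3 - <<'E'
from h import *
np.set_printoptions(precision=4,suppress=True)
for n in("side","top"):print(n,fit(vision.camera(n),.564,-.09))
E
```

```text
clock: 14.52
eef_pos: [0.4543, -0.0391, 0.0445]
tool_rot: [0.216, 0.976, -0.0, -0.001]
ft_force: [-0.4, -0.1, -0.5]
grip_width: 0.0
grasp_force: 0.0
side [[ 0.757   0.565  -0.092 ]
 [ 0.7576  0.566  -0.091 ]
 [ 0.7596  0.565  -0.09  ]
 [ 0.7623  0.565  -0.091 ]
 [ 0.763   0.566  -0.093 ]]
top [[ 0.7282  0.563  -0.092 ]
 [ 0.7292  0.563  -0.091 ]
 [ 0.7292  0.561  -0.092 ]
 [ 0.7303  0.561  -0.089 ]
 [ 0.7318  0.561  -0.09  ]]
```

```bash
python3 -m creep '[[[-10,0,0],[0,0,0]],[[-6,0,0],[0,0,0]],[[-3,0,0],[0,0,0]],[[-3,0,0],[0,0,0]],[[-4,0,0],[0,0,0]],[[-5,0,0],[0,0,0]],[[-6,0,0],[0,0,0]],[[-7,0,0],[0,0,0]],[[-7,0,0],[0,0,0]],[[-6,0,0],[0,0,0]],[[-4,0,0],[0,0,0]],[[-2,0,0],[0,0,0]]]' 0
python3 - <<'E'
from h import *
np.set_printoptions(precision=4,suppress=True)
o=bot.get_obs();s=vision.camera("side");print(o["eef_pos"])
print([(round(x["score"],2),at_z(s,x["position"],.071)[:2]) for x in vision.place_of(s,"handle_top")[:3]])
for d in range(0,50,10):
    x,y=.564+d*.000906,-.09-d*.000423; print(d,fit(s,x,y,win=.006)[-1])
E
```

```text
clock: 16.12
eef_pos: [0.512, -0.0657, 0.045]
tool_rot: [0.216, 0.976, 0.0, -0.0]
ft_force: [-1.5, 1.5, -0.5]
grip_width: -0.0001
grasp_force: 1.1
[ 0.512  -0.0657  0.045 ]
[(0.81, array([ 0.5271, -0.0626]))]
0 [ 0.0681  0.57   -0.085 ]
10 [ 0.215   0.5791 -0.0952]
20 [ 0.4316  0.5881 -0.1025]
30 [ 0.7435  0.5972 -0.1057]
40 [ 0.7537  0.5992 -0.1059]
```

```bash
python3 -m creep '[[[-3,0,0],[0,0,0]],[[-5,0,0],[0,0,0]],[[-7,0,0],[0,0,0]],[[-7,0,0],[0,0,0]],[[-7,0,0],[0,0,0]],[[-7,0,0],[0,0,0]],[[-6,0,0],[0,0,0]],[[-5,0,0],[0,0,0]],[[-4,0,0],[0,0,0]],[[-3,0,0],[0,0,0]],[[-2,0,0],[0,0,0]],[[0,0,0],[0,0,0]]]' 0
```

```text
clock: 17.73
eef_pos: [0.5629, -0.0895, 0.0451]
tool_rot: [0.216, 0.976, -0.0, 0.0]
ft_force: [-0.4, 1.4, -1.0]
grip_width: -0.0
grasp_force: 0.5
```

```bash
python3 -m creep '[[[-2,0,0],[0,0,0]],[[-2,0,0],[0,0,0]],[[-2,0,0],[0,0,0]],[[-2,0,0],[0,0,0]],[[-2,0,0],[0,0,0]],[[-1,0,0],[0,0,0]],[[0,0,0],[0,0,0]]]' 0
```

```text
clock: 18.6
eef_pos: [0.5682, -0.0919, 0.0451]
tool_rot: [0.216, 0.976, 0.001, -0.004]
ft_force: [-13.0, 5.8, 10.0]
grip_width: -0.0
grasp_force: 7.0
```

```bash
python3 -m creep '[[[-2,0,0],[0,0,0]],[[-2,0,0],[0,0,0]],[[-1,0,0],[0,0,0]],[[0,0,0],[0,0,0]]]' 0
```

```text
clock: 19.1
eef_pos: [0.5682, -0.0919, 0.045]
tool_rot: [0.215, 0.977, 0.002, -0.009]
ft_force: [-23.5, 11.7, 19.8]
grip_width: 0.0004
grasp_force: 13.1
```

It is hard against the stop, with no motion between the two calls. I back off, rise clear and look.

```bash
python3 -m creep '[[[4,0,0],[0,0,0]],[[5,0,0],[0,0,0]],[[8,0,0],[0,0,0]],[[12,0,0],[0,0,0]],[[12,0,0],[0,0,0]],[[0,0,-30],[0,0,0]],[[0,0,-45],[0,0,0]],[[0,0,-45],[0,0,0]],[[0,0,-30],[0,0,0]],[[0,0,0],[0,0,0]]]' 0
python3 - <<'E'
from h import *
np.set_printoptions(precision=4,suppress=True)
o=bot.get_obs();s=vision.camera("side");c=vision.camera("top");print(o["eef_pos"],R.from_quat(o["tool_rot"]).as_matrix()[:,2])
out=np.hstack([cv2.resize(s["image"][85:185,180:280],(400,400),interpolation=cv2.INTER_CUBIC),cv2.resize(c["image"][100:200,255:355],(400,400),interpolation=cv2.INTER_CUBIC)])
cv2.imwrite("pics/home.png",out)
for z in (s,c):
  print([(round(x["score"],2),at_z(z,x["position"],.071)[:2]) for x in vision.place_of(z,"handle_top")[:2]])
  print([(round(x["score"],2),np.round(x["position"],1),at_z(z,x["position"],.158)[:2]) for x in vision.place_of(z,"foot_button")[:2]])
  print(fit(z,.654,-.131,win=.008)[-2:])
E
```

```text
clock: 20.35
eef_pos: [0.5415, -0.0789, 0.1981]
tool_rot: [0.216, 0.976, 0.0, 0.003]
ft_force: [0.3, 0.0, -0.0]
grip_width: 0.0002
grasp_force: 0.0
[ 0.5415 -0.0789  0.1981] [ 0.0066 -0.001  -1.    ]
[(0.83, array([ 0.586 , -0.0946])), (0.72, array([ 0.6416, -0.06  ]))]
[(0.57, array([220.2, 127.4]), array([ 0.6589, -0.1276]))]
[[ 0.8055  0.656  -0.132 ]
 [ 0.8062  0.656  -0.135 ]]
[]
[]
[[ 0.     0.662 -0.124]
 [ 0.     0.662 -0.123]]
```

View pics/home.png

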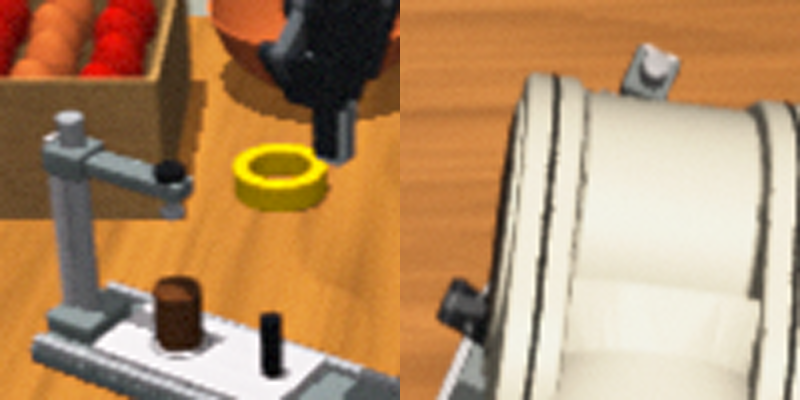

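The slide is home and the seal stands upright straight under the foot: crown at (224,157), foot at (223,137) in the side view. Next I move above the button.

```bash
python3 -m creep '[[[-20,0,0],[0,0,0]],[[-35,0,0],[0,0,0]],[[-35,0,0],[0,0,0]],[[-24,0,0],[0,0,0]],[[-10,0,0],[0,0,0]],[[0,0,15],[0,0,0]],[[0,0,10],[0,0,0]],[[0,0,0],[0,0,0]]]' 0
python3 - <<'E'
from h import *
np.set_printoptions(precision=4,suppress=True)
o=bot.get_obs();s=vision.camera("side");print(o["eef_pos"],o["ft_force"],shift([.6545,-.132,.16]))
cv2.imwrite("pics/btn.png",cv2.resize(s["image"][80:180,170:270],(500,500),interpolation=cv2.INTER_CUBIC))
print(proj(s,o["eef_pos"]),proj(s,(.6545,-.132,.16)))
E
```

```text
clock: 21.65
eef_pos: [0.6505, -0.1304, 0.1684]
tool_rot: [0.216, 0.976, -0.0, -0.002]
ft_force: [-0.4, -1.0, 0.3]
grip_width: -0.0002
grasp_force: 0.0
[ 0.6505 -0.1304  0.1684] [-0.3856 -0.9571  0.2639] [-3.5949  0.0706  9.4534]
[223.3906 123.4259] [222.1779 125.9966]
```

View pics/btn.png

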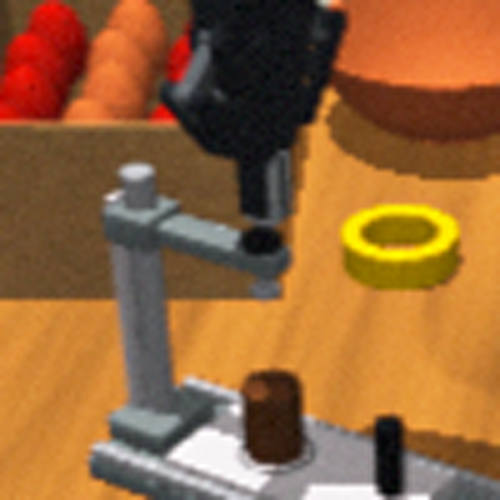

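The fingertips at (223,123) are just above the button at (222,127). I press down.

```bash
python3 -m creep '[[[-3,0,4],[0,0,0]],[[0,0,3],[0,0,0]],[[0,0,3],[0,0,0]],[[0,0,4],[0,0,0]],[[0,0,5],[0,0,0]],[[0,0,5],[0,0,0]],[[0,0,5],[0,0,0]],[[0,0,5],[0,0,0]],[[0,0,5],[0,0,0]],[[0,0,5],[0,0,0]],[[0,0,4],[0,0,0]],[[0,0,3],[0,0,0]]]' 0
```

```text
clock: 23.2
eef_pos: [0.6551, -0.1324, 0.1189]
tool_rot: [0.216, 0.976, 0.0, 0.0]
ft_force: [0.0, -0.0, 3.3]
grip_width: 0.0006
grasp_force: 1.6
```

```bash
python3 -m creep '[[[0,0,3],[0,0,0]],[[0,0,3],[0,0,0]],[[0,0,2],[0,0,0]],[[0,0,1],[0,0,0]],[[0,0,0],[0,0,0]]]' 0; python3 -m creep '[[[0,0,1],[0,0,0]],[[0,0,1],[0,0,0]],[[0,0,0],[0,0,0]]]' 0
```

```text
clock: 23.82
eef_pos: [0.6551, -0.1324, 0.1099]
tool_rot: [0.216, 0.976, -0.0, 0.0]
ft_force: [1.1, 0.1, 1.6]
grip_width: 0.0001
grasp_force: 0.9
clock: 24.2
eef_pos: [0.6551, -0.1324, 0.1081]
tool_rot: [0.216, 0.976, -0.0, 0.0]
ft_force: [1.0, 0.6, 2.8]
grip_width: -0.0001
grasp_force: 1.5
```

```bash
python3 -m creep '[[[0,0,1],[0,0,0]],[[0,0,0.5],[0,0,0]],[[0,0,0],[0,0,0]]]' 0
```

```text
clock: 24.58
eef_pos: [0.6551, -0.1324, 0.1081]
tool_rot: [0.216, 0.976, -0.0, 0.001]
ft_force: [-1.0, -0.2, 7.8]
grip_width: -0.0001
grasp_force: 4.2
```

The force rises with no further travel at z = 0.108, which is exactly the 47 mm reading. I withdraw.

```bash
python3 -m creep '[[[0,0,-2],[0,0,0]],[[0,0,-4],[0,0,0]],[[0,0,-15],[0,0,0]],[[0,0,-35],[0,0,0]],[[0,0,-40],[0,0,0]],[[10,0,-20],[0,0,0]],[[45,0,0],[0,0,0]],[[60,0,0],[0,0,0]],[[60,0,0],[0,0,0]],[[60,0,0],[0,0,0]],[[20,0,0],[0,0,0]],[[0,0,0],[0,0,0]]]' 0
python3 - <<'E'
from h import *
o=bot.get_obs();print(o["clock"],o["eef_pos"])
s=vision.camera("side");c=vision.camera("top")
out=np.hstack([cv2.resize(s["image"][90:190,180:280],(400,400),interpolation=cv2.INTER_CUBIC),cv2.resize(c["image"][100:240,230:370],(400,400),interpolation=cv2.INTER_CUBIC)])
cv2.imwrite("pics/final.png",out)
E
```

```text
clock: 26.08
eef_pos: [0.422, -0.0241, 0.2229]
tool_rot: [0.216, 0.976, 0.0, 0.0]
ft_force: [1.1, -0.6, 0.0]
grip_width: 0.0001
grasp_force: 0.0
26.075 [ 0.42201401 -0.0240545   0.22287744]
```

View pics/final.png

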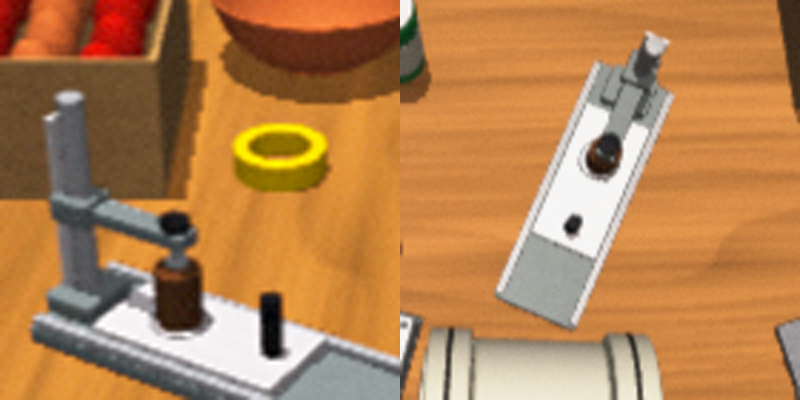

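The foot rests on the crown at (224,153) in the side view. The seal stands within the circle, the table is home and the robot is clear.

```bash
python3 -c "
from workcell import workorder
print(workorder.job_done())"
```

```text
the job is handed in; nothing more can be done
None
```

The round seal stands upright within the pad circle, the slide table is pushed hard against its stop, and the foot rests on the crown at about 47 mm; the job is handed in, at about 26 s on the robot clock.

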